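Stopper the cruets and slide them home under the shelf

TASK

Pull the blue tray all the way out from under the ash shelf, stand every cruet that is on the counter upright on it, each closed with the stopper of its own colour from the dish pressed fully home in its neck, and only then slide the tray back under the shelf until it is fully home, with the cruets still standing and stoppered. Leave the cups, jar, tongs, salt and pepper where they are.

Things in the scene. Friction and masses are not known exactly. Their poses are not given: they have to be found in the camera images.
- tray (a joint): slide of the blue plastic tray under the ash shelf, in metres: 0 = fully home under the shelf (end stop), 0.31 = fully out (end stop). It moves along the +y axis of shelf as it comes out, needs about 3 N and stays where it is left
- tray_handle (a point): middle of the tray's handle: a level round blue bar 12 mm thick, 70 mm long, along x of shelf, 71 mm above the counter, on two arms at the tray's open end, 220 mm from tray_floor along y of shelf; with the tray home it stands 80 mm out from the shelf's edge. Pinch it from above, fingers closing along y of shelf, to move the tray
- tray_floor (a point): middle of the top of the tray's floor, 16 mm above the counter; axes as shelf. The tray is 120 mm (x) by 300 mm (y) outside, walls 5 mm thick standing 13 mm above its floor, so inside 110 by 290 mm
- shelf: low ash shelf unit, fixed; origin on the counter under the middle of the shelf's open edge; its +y axis points the way the tray comes out. In this frame the board covers x -110 to 110 mm, y -350 to 0 mm, 190 to 215 mm above the counter, with a white panel at its far end; two flat rails under the tray. Two steel cups are fixed on it, tops 303 mm above the counter
- dish: round terracotta-coloured stoneware dish, fixed, 180 mm across, rim 22 mm high, flat floor 6 mm above the counter and 145 mm across; origin at the centre of its underside. The stoppers stand upright in it, 48 mm from its centre
- cruet_white: white stoneware cruet, 0.3 kg: solid-walled round body 60 mm across up to 45 mm, sloping in to a round neck 33 mm across from 62 mm up to the rim at 107 mm; origin at the centre of its underside, z up. Open neck bore 25 mm across, 45 mm deep. May be absent
- cruet_white_seat (a point): point on the white cruet's axis 79 mm above its underside (28 mm below the rim): the white stopper's origin lies here when the stopper is fully home
- stopper_white: stopper with white top, 40 g, 53 mm tall: tapered cork plug 16 mm across at the foot, 22 mm at 28 mm up, then a flange 33 mm across and 3 mm thick that comes to rest on the cruet's rim, then a round knob 21 mm across and 22 mm tall; origin at the centre of the foot, z up. The knob is pinched from above, fingertips just clear of the flange
- cruet_blue: blue stoneware cruet, 0.3 kg: solid-walled round body 60 mm across up to 45 mm, sloping in to a round neck 33 mm across from 62 mm up to the rim at 107 mm; origin at the centre of its underside, z up. Open neck bore 25 mm across, 45 mm deep. May be absent
- cruet_blue_seat (a point): point on the blue cruet's axis 79 mm above its underside (28 mm below the rim): the blue stopper's origin lies here when the stopper is fully home
- stopper_blue: stopper with blue top, 40 g, 53 mm tall: tapered cork plug 16 mm across at the foot, 22 mm at 28 mm up, then a flange 33 mm across and 3 mm thick that comes to rest on the cruet's rim, then a round knob 21 mm across and 22 mm tall; origin at the centre of the foot, z up. The knob is pinched from above, fingertips just clear of the flange
- cruet_green: green stoneware cruet, 0.3 kg: solid-walled round body 60 mm across up to 45 mm, sloping in to a round neck 33 mm across from 62 mm up to the rim at 107 mm; origin at the centre of its underside, z up. Open neck bore 25 mm across, 45 mm deep. May be absent
- cruet_green_seat (a point): point on the green cruet's axis 79 mm above its underside (28 mm below the rim): the green stopper's origin lies here when the stopper is fully home
- stopper_green: stopper with green top, 40 g, 53 mm tall: tapered cork plug 16 mm across at the foot, 22 mm at 28 mm up, then a flange 33 mm across and 3 mm thick that comes to rest on the cruet's rim, then a round knob 21 mm across and 22 mm tall; origin at the centre of the foot, z up. The knob is pinched from above, fingertips just clear of the flange
- cup: lidded stainless cup 72 mm across, 88 mm tall, on the counter; bystander
- jar: glass swing-top jar 84 mm across, 132 mm tall; bystander
- tongs: steel kitchen tongs 250 mm long lying along their y axis; bystander
- pepper: amber glass pepper jar 40 mm across, 85 mm tall; bystander
- salt: white salt jar 40 mm across, 85 mm tall; bystander

How it is judged:
By the outcome, as a careful person would: the job done as asked, in the order asked, and still so for the second after the job is handed in, with the robot touching nothing.
Of cruet_white, cruet_blue, cruet_green only 2 to 3 are there at a start; the rules pass over those that are not, and their reading is None.
At some moment in a run one of cruet_white, cruet_blue, cruet_green may be knocked a few centimetres aside while the robot is not near it.
It also fails if it takes over 210 s, if anything falls off the work surface, if the arm or the gripper's body presses on something with over 40 N, if the wrist force passes 120 N, or if a joint passes its speed limit or range.

ROBOT

A 6-joint arm with a two-finger parallel gripper is mounted at the origin on the work surface. World frame = base frame: x ahead of the robot, y to its left, z up, the work surface at z = 0. Lengths are in mm, angles in rad, forces in N, time in s.
With the tool pointing down it reaches from about 400 to 925 mm from the base axis. Payload 12.5 kg.
Tool frame: the origin (TCP) lies between the finger pads; the fingertips stand env.tip_extent ahead of it and the grasp point (between the pads) lies 11 mm behind it (env.tip_extent is the distance from the TCP to the fingertips, in mm); z points along the fingers, y is the line along which they close (so a half turn about z gives the same grasp; the last joint's range is limited). The gripper opens to 95 mm and grips with 3 to 60 N. Pads are 20 mm wide; open, the fingers measure 119 mm over their backs; the gripper's body (75 mm by 180 mm) begins 59 mm behind the grasp point.
Start: joints at [-1.422, 0.491, 1.559, -0, 1.092, -0.106], TCP at [157.555, -604.833, 222.661] pointing down, gripper open.
Joint ranges: [-3.1, 3.1], [-0.84, 2.19], [0.05, 2.79], [-1.13, 4.28], [0.06, 2.93], [-2.69, 2.69]. Speed limits (rad/s): [2.22, 2.22, 2.79, 3.14, 3.14, 3.14].

INTERFACE

Orientations are given as [roll, pitch, yaw] about the fixed x, y, z axes, in that order (R = Rz(yaw) Ry(pitch) Rx(roll)).
In Python, from cell import env gives the robot as it stands.
- The arm moves only by the tool carry_out, never from a script. Its argument "motion" is a list of rows, each a list of 5 numbers: the shift along the tool's x, y, z in mm, then the turn about the tool's z in degrees, then the closure, from 0 (fully open) to 1 (shut). A call has 1 to 12 rows; each row shifts and turns the commanded pose from where the row before left it, along the tool's axes as they then stand; what a row does not reach is not made up. A row lasts 1/10 s, in which the tool goes at most 50 mm and 8.59 degrees, less where a joint would pass 70% of its speed; a pose out of reach is approached as far as the arm can. A call with a gripper value outside its range is refused whole. The fingers move at their own pace and stop on an object; the grip force is fixed at half the most. Time passes only in rows, so rows that do not move let the fingers close. It gives the time, the measured TCP pose, the force, the opening and the grip force at its end, in the units of the state.
- env.state(): the state, without advancing time (a new reading comes with each control period).
- env.read_camera(name): name is "scene" or "side" or "wrist"; returns a dict with "color" (420x560x3 uint8, red, green, blue), "K" (3x3 intrinsics, pixels), "R" (3x3) and "t" (3): a world point X has camera coordinates R X + t; the wrist camera has in their place "hand_eye" (4x4, takes a point from camera to tool coordinates, whose origin is the TCP and whose axes are the flange's). Camera axes: x right, y down, z forward; pixel columns grow to the right and rows downward; lengths in mm; the calibration is good to about 2 mm. The wrist camera is an equidistant fisheye: a pixel r from the principal point sees the ray r / f radians off the axis. A picture is of the moment at which its call begins: read the wrist's pose just before it. There is no depth.
- env.job_done(): hands the job in; it is judged then, once.
The state is a dict: "t": time; "joints": joint angles; "qvel": joint speeds; "tau": joint torques, N m; "eef_pos": TCP position; "tcp_rot": TCP orientation; "ft_force": force on the tool from outside, world axes, zero at the start; "moment": the same for the moment, N m; "opening": opening from 0.0 (shut) to 1.0 (fully open); "grip_force": force on a finger pad.
Only numpy, scipy, OpenCV 4.12 (cv2) and the standard library are available. Lean on these libraries where they do the work, as an engineer would, in place of code of your own. Each camera call takes 0.05 s, during which the arm holds its last target. There are 200 camera calls.

## Working session

There is one attempt and no reset: what is moved stays moved. The work goes in short steps, Python scripts to look and compute and a tool call to move; the robot and the scene stay as the last step left them, time stands still between calls to the robot, and variables do not carry over. Pictures are saved under pics/ and viewed, at most 17 in all, crops included, and the job is handed in when it is done.

Besides the shell and the picture viewer there is one more tool, called after "Call:" as name([rows], argument=value, ...), one row to a line, values as JSON. carry_out: Moves the arm, as the interface text tells. Its arguments: {"type":"object","properties":{"motion":{"type":"array"}},"required":["motion"]}

```bash
ls; mkdir -p pics; python3 - <<'E'
from cell import env
import cv2,numpy as np
s=env.state();print(s, env.tip_extent)
for n in ("scene","side"):
    c=env.read_camera(n);print(n,c["K"].tolist(),c["R"].tolist(),c["t"].tolist())
    cv2.imwrite(f"pics/{n}0.png",cv2.resize(c["color"][:,:,::-1],(800,600),interpolation=cv2.INTER_CUBIC))
c=env.read_camera("wrist");print(c["K"],c["hand_eye"])
E
```

```text
pics
{'t': 0.0, 'joints': array([-1.42162340e+00,  4.91571975e-01,  1.55943207e+00, -2.45542767e-05,
        1.09170492e+00, -1.05611559e-01]), 'qvel': array([ 0.00076379,  0.00215977,  0.00226245,  0.00052984, -0.00172014,
       -0.00039887]), 'tau': array([-1.27389278e-03, -6.12649012e+01, -2.58183253e+01,  6.92481827e-02,
        4.82446072e-02, -1.12780137e-04]), 'eef_pos': array([ 157.49832479, -604.59409884,  222.06001712]), 'tcp_rot': array([-3.14048027e+00, -9.60204560e-05,  2.54795759e-01]), 'ft_force': array([ 1.09512739, -0.18153741, -0.82946698]), 'moment': array([ 0.00394535,  0.00990896, -0.04046619]), 'grip_force': 0.0, 'opening': 1.0028745024888932} 8.0
scene [[408.0563761675601, 0.0, 286.5764295179961], [0.0, 408.0563761675601, 213.61045805517136], [0.0, 0.0, 1.0]] [[-0.2826248307786227, 0.959143509398064, 0.012920271162836106], [0.7197808685907126, 0.22095833222011999, -0.6580979536765806], [-0.6340652223850117, -0.1766950587935877, -0.7528214595505207]] [184.48852497112236, -334.0235923606417, 1539.0521961751065]
side [[439.6553709014466, 0.0, 282.22500935937217], [0.0, 439.6553709014466, 209.9653439903501], [0.0, 0.0, 1.0]] [[-0.950017320358244, -0.31216474281360607, 0.004501595656725332], [-0.20723782096794371, 0.619775834867936, -0.7569216604604545], [0.2334942752613006, -0.720021588466532, -0.6534901189477405]] [526.524994389232, 180.8186253434188, 1073.9524417264263]
[[325.1922621    0.         280.9760002 ]
 [  0.         325.1922621  210.62671546]
 [  0.           0.           1.        ]] [[-2.57551313e-04 -9.72161778e-01 -2.34310503e-01  6.51870339e+01]
 [ 9.99999954e-01 -2.88069548e-04  9.60217421e-05  2.98092032e-01]
 [-1.60846388e-04 -2.34310467e-01  9.72161807e-01 -1.60978262e+02]
 [ 0.00000000e+00  0.00000000e+00  0.00000000e+00  1.00000000e+00]]
```

View pics/scene0.png

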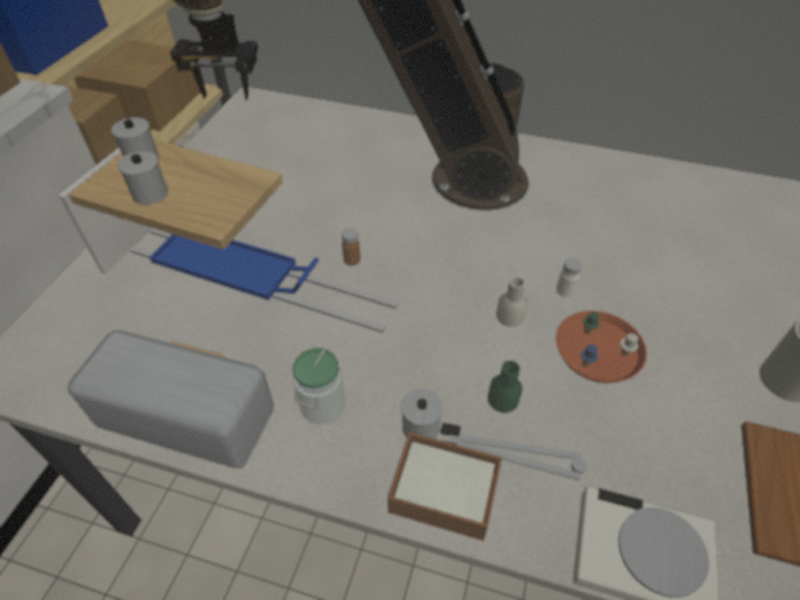

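View pics/side0.png

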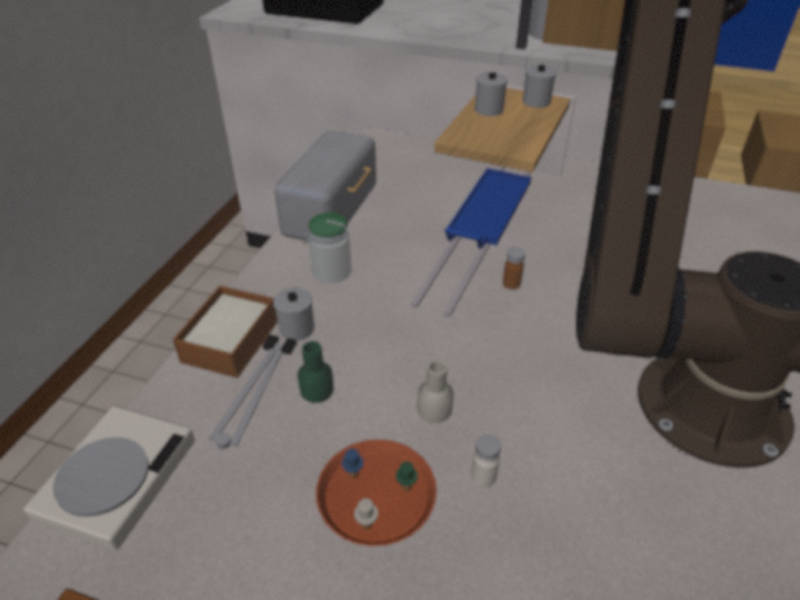

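The scene shows a white cruet at (512,305) and a green one at (505,390), with no blue cruet. The dish at (601,346) holds three stoppers, and the tray is home with its handle near (305,275). In the side view, the cruets are at (436,395) and (315,375).

```bash
cat > h.py <<'E'
from cell import env
import cv2,numpy as np
from scipy.spatial.transform import Rotation as Ro
from scipy.optimize import least_squares
def ray(c,px,s=1/1.428571):  # px in 800x600 picture
    u=np.array([px[0]*s,px[1]*s,1.]);d=c["R"].T@np.linalg.inv(c["K"])@u
    return -c["R"].T@c["t"],d
def atz(c,px,z,s=1/1.428571):
    o,d=ray(c,px,s);return o+d*(z-o[2])/d[2]
def wproj(c,st,X):
    T=c["hand_eye"];R=Ro.from_euler("xyz",st["tcp_rot"]).as_matrix()
    p=T[:3,:3].T@(R.T@(np.array(X)-st["eef_pos"])-T[:3,3])
    th=np.arctan2(np.hypot(p[0],p[1]),p[2]);ph=np.arctan2(p[1],p[0]);r=th*c["K"][0,0]
    return np.array([c["K"][0,2]+r*np.cos(ph),c["K"][1,2]+r*np.sin(ph)])
def watz(c,st,px,z,s=1.):
    d=np.array(px)*s-c["K"][:2,2];r=np.hypot(*d);th=r/c["K"][0,0]
    v=np.array([*(d/max(r,1e-9)*np.sin(th)),np.cos(th)])
    T=c["hand_eye"];R=Ro.from_euler("xyz",st["tcp_rot"]).as_matrix()
    o=st["eef_pos"]+R@T[:3,3];v=R@T[:3,:3]@v
    return o+v*(z-o[2])/v[2]
def totool(st,d):
    "world offset -> tool axes"
    return Ro.from_euler("xyz",st["tcp_rot"]).as_matrix().T@np.array(d)
E
python3 - <<'E'
from h import *
A=env.read_camera("scene");B=env.read_camera("side")
P=dict(wrim=((516,283),(438,369),107),grim=((511,368),(313,348),107),gst=((592,317),(406,466),59),wst=((629,341),(365,507),59),bst=((591,350),(352,456),59),
dish=((601,346),(377,491),20),cornN=((282,178),(533,163),215),cornF=((222,240),(437,148),215),railN=((397,305),(449,312),5),railF=((383,328),(415,303),5),salt=((572,264),(488,443),85),pep=((350,234),(515,253),85),)
for k,(a,b,z) in P.items(): print(k,atz(A,a,z).round()[:2],atz(B,b,z).round()[:2])
cv2.imwrite("pics/c1.png",np.hstack([cv2.resize(A["color"][150:230,90:220,::-1],(780,480),interpolation=cv2.INTER_CUBIC)]))
cv2.imwrite("pics/c2.png",cv2.resize(B["color"][100:220,280:420,::-1],(700,600),interpolation=cv2.INTER_CUBIC))
E
```

```text
wrim [453. 158.] [443. 163.]
grim [657. 183.] [650. 183.]
gst [453. 316.] [446. 318.]
wst [494. 389.] [479. 398.]
bst [537. 321.] [526. 326.]
dish [488. 346.] [481. 347.]
cornN [ 409. -343.] [ 392. -347.]
cornF [ 610. -369.] [ 594. -346.]
railN [491. -75.] [486. -84.]
railF [559. -84.] [558. -89.]
salt [343. 260.] [340. 260.]
pep [ 393. -212.] [ 388. -210.]
```

View pics/c1.png

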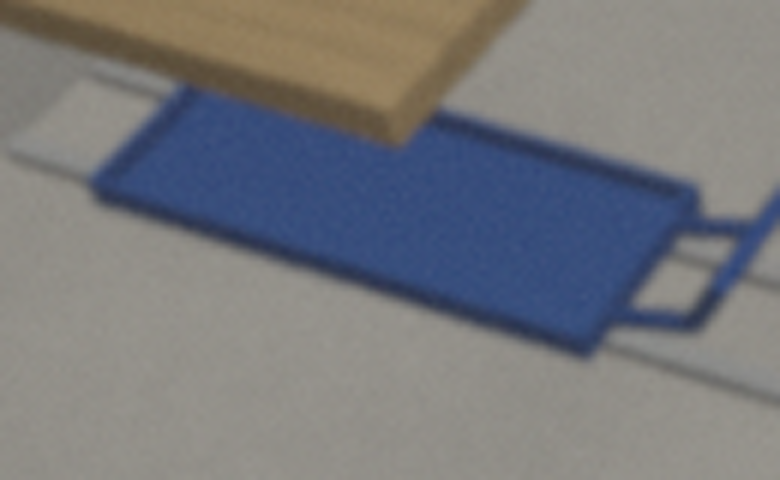

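View pics/c2.png

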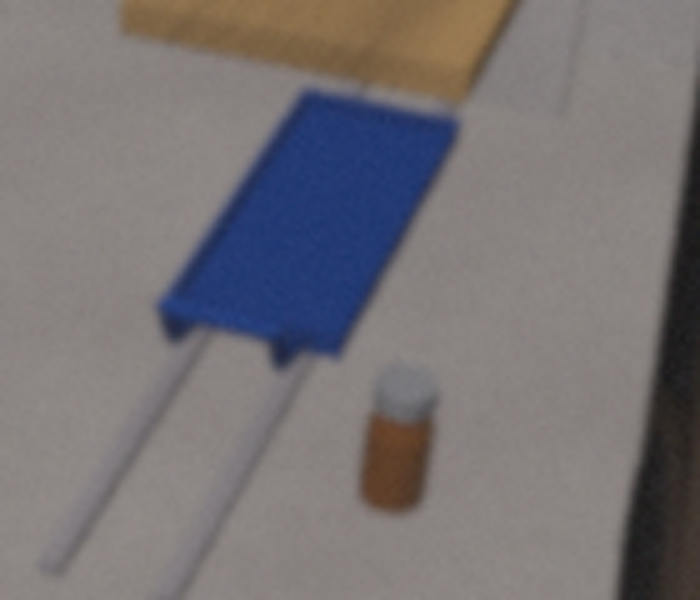

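```bash
python3 - <<'E'
from h import *
A=env.read_camera("scene");B=env.read_camera("side")
a=lambda p,z:atz(A,(p[0]/6+90,p[1]/6+150),z,1).round()[:2]
b=lambda p,z:atz(B,(p[0]/5+280,p[1]/5+100),z,1).round()[:2]
print("A tray FN,FF,BF",a((694,185),29),a((588,347),29),a((95,185),29))
print("B tray BN,BF",b((457,122),29),b((310,92),29))
print("bar ends A",a((698,322),71),a((792,187),71))
print("B front", [b(p,z) for p,z in (((340,352),29),((340,352),71),((165,303),71),((165,303),29))])
print("shelf corner",a((395,145),190),a((395,110),215), b((462,103),190),b((122,35),190))
E
```

```text
A tray FN,FF,BF [ 447. -328.] [ 568. -331.] [ 540. -628.]
B tray BN,BF [ 417. -619.] [ 527. -628.]
bar ends A [ 571. -265.] [ 472. -257.]
B front [array([ 439., -310.]), array([ 431., -251.]), array([ 543., -267.]), array([ 557., -327.])]
shelf corner [ 608. -375.] [ 611. -368.] [ 392. -354.] [ 605. -371.]
```

Call:
carry_out([
  [27,-32,-10,0,0],
  [27,-32,-10,0,0],
  [27,-32,-10,0,0],
  [27,-32,-10,0,0],
  [27,-32,-10,0,0],
  [27,-32,-10,0,0],
  [27,-32,-10,0,0],
  [27,-32,-10,0,0],
  [0,0,0,6.7,0],
  [0,0,0,6.7,0],
  [0,0,0,6.6,0],
])

```text
t: 1.45
eef_pos: [302.3, -302.2, 302.9]
tcp_rot: [3.141, -0.0, -0.098]
ft_force: [-0.5, 0.4, 0.6]
opening: 1.005
grip_force: 0.0
```

Call:
carry_out([
  [35,-10,10,0,0],
  [35,-10,10,0,0],
  [35,-10,10,0,0],
  [35,-10,10,0,0],
  [35,-10,10,0,0],
  [33,-8,10,0,0],
  [0,0,0,0,0],
  [0,0,0,0,0],
])

```text
t: 2.25
eef_pos: [514.6, -264.1, 242.1]
tcp_rot: [-3.141, 0.001, -0.093]
ft_force: [-1.0, 0.4, 0.4]
opening: 1.001
grip_force: 0.0
```

```bash
cat >> h.py <<'E'
def wshot(name,crop=None):
    st=env.state();c=env.read_camera("wrist");im=c["color"][:,:,::-1]
    print("pos",st["eef_pos"].round(1),"rot",st["tcp_rot"].round(4),"f",st["ft_force"].round(1),"open",round(st["opening"],3),"t",st["t"])
    cv2.imwrite(f"pics/{name}.png",cv2.resize(im,(800,600),interpolation=cv2.INTER_CUBIC))
    import pickle;pickle.dump((st,{k:c[k] for k in("K","hand_eye")}),open(f"pics/{name}.pkl","wb"));return c,st
def load(name):
    import pickle;st,c=pickle.load(open(f"pics/{name}.pkl","rb"));return c,st
E
python3 - <<'E'
from h import *
wshot("w1")
E
```

```text
pos [ 514.6 -264.1  242.1] rot [-3.1412e+00  1.2000e-03 -9.3200e-02] f [-1.   0.4  0.4] open 1.001 t 2.25
```

View pics/w1.png

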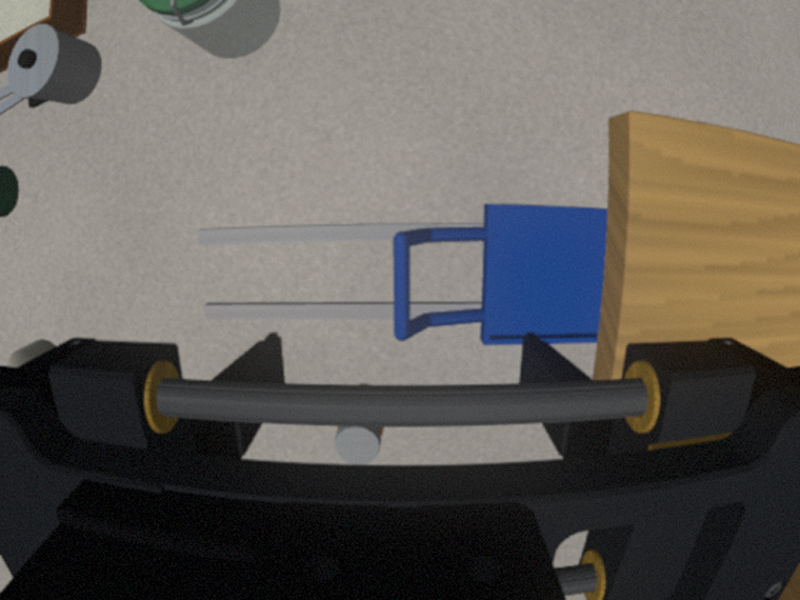

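The handle bar runs from (401,237) to (403,336), and the shelf's front far corner (top) is at (630,113).

```bash
python3 - <<'E'
from h import *
c,st=load("w1");s=1/1.428571
for p,z in (((401,236),71),((403,338),71),((402,287),71),((630,113),215),((612,118),190),((597,375),190),((485,206),29),((483,342),29),((202,236),3),((207,310),3),((400,300),71)): print(p,watz(c,st,p,z,s).round(1)[:2])
E
```

```text
(401, 236) [ 547.3 -267.2]
(403, 338) [ 471.  -261.6]
(402, 287) [ 510.  -264.5]
(630, 113) [ 608.7 -373. ]
(612, 118) [ 609.8 -376. ]
(597, 375) [ 478.6 -364.9]
(485, 206) [ 561.8 -336.7]
(483, 342) [ 446.9 -328.4]
(202, 236) [561.4 -85. ]
(207, 310) [491.6 -77.5]
(400, 300) [ 500.5 -262.1]
```

Call:
carry_out([
  [-5,0,30,-0.9,0.4],
  [0,0,30,0,0.4],
  [0,0,30,0,0.4],
  [0,0,30,0,0.4],
  [0,0,30,0,0.4],
  [0,0,30,0,0.4],
  [0,0,2,0,0.4],
  [0,0,0,0,1],
  [0,0,0,0,1],
  [0,0,0,0,1],
  [0,0,0,0,1],
  [0,0,0,0,1],
])

```text
t: 3.5
eef_pos: [509.8, -264.2, 61.3]
tcp_rot: [3.141, -0.001, -0.078]
ft_force: [0.6, 0.8, -0.2]
opening: 0.244
grip_force: 0.0
```

Call:
carry_out([
  [0,0,0,0,1],
  [0,0,0,0,1],
  [0,0,0,0,1],
  [0,0,0,0,1],
  [0,0,0,0,1],
  [0,0,0,0,1],
])

```text
t: 4.1
eef_pos: [509.7, -264.0, 60.8]
tcp_rot: [3.141, -0.0, -0.079]
ft_force: [-0.2, 0.7, 5.5]
opening: 0.116
grip_force: 30.0
```

Call:
carry_out([
  [0,-12,0,0,1],
  [0,-24,0,0,1],
  [0,-25,0,0,1],
  [0,-25,0,0,1],
  [0,-25,0,0,1],
  [0,-25,0,0,1],
  [0,-25,0,0,1],
  [0,-25,0,0,1],
  [0,-25,0,0,1],
  [0,-25,0,0,1],
  [0,-25,0,0,1],
  [0,-19,0,0,1],
])

```text
t: 5.3
eef_pos: [534.4, 15.9, 60.9]
tcp_rot: [3.141, -0.007, -0.078]
ft_force: [12.8, -5.3, -4.0]
opening: 0.117
grip_force: 30.0
```

Call:
carry_out([
  [0,-2,0,0,1],
  [0,-2,0,0,1],
  [0,-2,0,0,1],
  [0,-2,0,0,1],
  [0,0,0,0,1],
])

```text
t: 5.8
eef_pos: [535.1, 23.0, 60.9]
tcp_rot: [3.141, -0.006, -0.079]
ft_force: [11.5, -0.9, -3.4]
opening: 0.118
grip_force: 30.0
```

Call:
carry_out([
  [2,-2,0,0.3,1],
  [1,-2,0,0.4,1],
  [0,-2,0,0,1],
  [0,-2,0,0,1],
  [0,0,0,0,1],
])

```text
t: 6.3
eef_pos: [535.5, 25.7, 60.7]
tcp_rot: [3.135, 0.001, -0.089]
ft_force: [-6.4, -51.6, 5.6]
opening: 0.117
grip_force: 30.0
```

Call:
carry_out([
  [0,7,0,0,1],
  [0,0,0,0,0.5],
  [0,0,0,0,0.5],
  [0,0,0,0,0.5],
  [0,0,0,0,0.5],
  [0,0,-20,0,0.5],
  [0,0,-40,0,0.5],
  [0,0,-40,0,0.5],
  [0,0,-40,0,0.5],
  [0,0,-20,0,0],
])

```text
t: 7.3
eef_pos: [535.8, 24.3, 223.9]
tcp_rot: [-3.142, -0.004, -0.09]
ft_force: [1.0, -0.3, -0.2]
opening: 0.543
grip_force: 0.0
```

Call:
carry_out([
  [-25,-30,-13,0,0],
  [-25,-30,-13,0,0],
  [-25,-30,-13,0,0],
  [-25,-30,-13,0,0],
  [-25,-30,-13,0,0],
  [-25,-30,-13,0,0],
  [0,0,0,0,0],
  [0,0,0,0,0],
])

```text
t: 8.1
eef_pos: [401.7, 217.4, 298.7]
tcp_rot: [-3.142, -0.001, -0.088]
ft_force: [0.2, 0.2, -0.9]
opening: 0.997
grip_force: 0.0
```

```bash
python3 - <<'E'
from h import *
wshot("w2")
E
```

```text
pos [401.7 217.4 298.7] rot [-3.1416e+00 -6.0000e-04 -8.8300e-02] f [ 0.2  0.2 -0.9] open 0.997 t 8.1
```

View pics/w2.png

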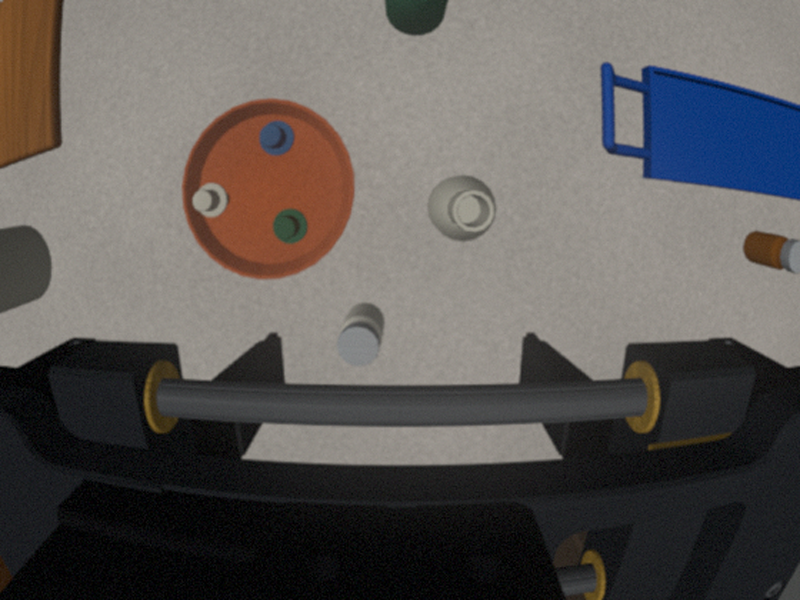

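The white cruet's rim is at (471,210). The stopper knobs are at blue (272,138), white (206,203) and green (290,228), and the green cruet lies at the top edge, near (416,5). The handle bar runs from (606,66) to (609,150).

```bash
python3 - <<'E'
from h import *
c,st=load("w2");s=1/1.428571
for n,p,z in (("wrim",(472,211),107),("wbody",(461,208),25),("blue",(271,138),59),("white",(205,203),59),("wflange",(211,200),37),("green",(290,228),59),("dish",(269,188),22),("salt",(358,346),85),("bar",(606,66),71),("bar",(609,152),71)): print(n,watz(c,st,p,z,s).round(1)[:2])
E
```

```text
wrim [447.5 159. ]
wbody [446.6 157. ]
blue [526.5 320.2]
white [477.7 389.6]
wflange [480.3 392.6]
green [444.9 311.4]
dish [483.9 337.1]
salt [340.7 259.7]
bar [571.7  19.1]
bar [492.1  24.8]
```

Call:
carry_out([
  [17,18,0,0,0],
  [17,18,0,0,0],
  [17,19,20,0,0],
  [0,0,40,0,0.2],
  [0,0,40,0,0.2],
  [0,0,40,0,0.3],
  [0,0,40,0,0.3],
  [0,0,25,0,0.3],
  [0,0,17,0,0.3],
  [0,0,0,0,0.3],
])

```text
t: 9.15
eef_pos: [447.2, 156.0, 74.2]
tcp_rot: [3.14, 0.005, -0.092]
ft_force: [-0.4, 0.5, 0.6]
opening: 0.696
grip_force: 0.0
```

Call:
carry_out([
  [0,0,0,0,1],
  [0,0,0,0,1],
  [0,0,0,0,1],
  [0,0,0,0,1],
  [0,0,0,0,1],
  [0,0,0,0,1],
  [0,0,0,0,1],
])

```text
t: 9.85
eef_pos: [448.3, 157.4, 77.0]
tcp_rot: [-3.141, -0.001, -0.091]
ft_force: [-1.0, 1.2, 6.2]
opening: 0.341
grip_force: 30.0
```

Call:
carry_out([
  [0,0,-15,0,1],
  [0,0,-25,0,1],
  [0,0,-25,0,1],
  [0,0,-25,0,1],
  [0,0,-10,0,1],
  [3,10,0,0,1],
  [5,20,0,0,1],
  [7,28,0,0,1],
  [7,30,0,0,1],
  [7,30,0,0,1],
  [7,30,0,0,1],
  [7,30,0,0,1],
])

```text
t: 11.05
eef_pos: [474.0, -25.7, 175.0]
tcp_rot: [-3.141, 0.002, -0.091]
ft_force: [-0.4, 0.7, -1.6]
opening: 0.343
grip_force: 30.0
```

Call:
carry_out([
  [7,30,0,0,1],
  [7,30,0,0,1],
  [8,30,0,0,1],
  [7,30,0,0,1],
  [7,30,0,0,1],
  [7,30,0,0,1],
  [7,25,0,0,1],
  [5,15,0,0,1],
  [2,5,0,0,1],
  [0,0,0,0,1],
  [0,0,0,0,1],
])

```text
t: 12.15
eef_pos: [510.7, -252.2, 176.3]
tcp_rot: [-3.141, 0.001, -0.09]
ft_force: [0.7, -0.7, -3.0]
opening: 0.344
grip_force: 30.0
```

```bash
python3 - <<'E'
from h import *
wshot("w3")
c=env.read_camera("side")
cv2.imwrite("pics/s3.png",cv2.resize(c["color"][:,:,::-1],(800,600)))
E
```

```text
pos [ 510.7 -252.2  176.3] rot [-3.1411e+00  8.0000e-04 -9.0200e-02] f [ 0.7 -0.7 -3. ] open 0.344 t 12.15
```

View pics/w3.png

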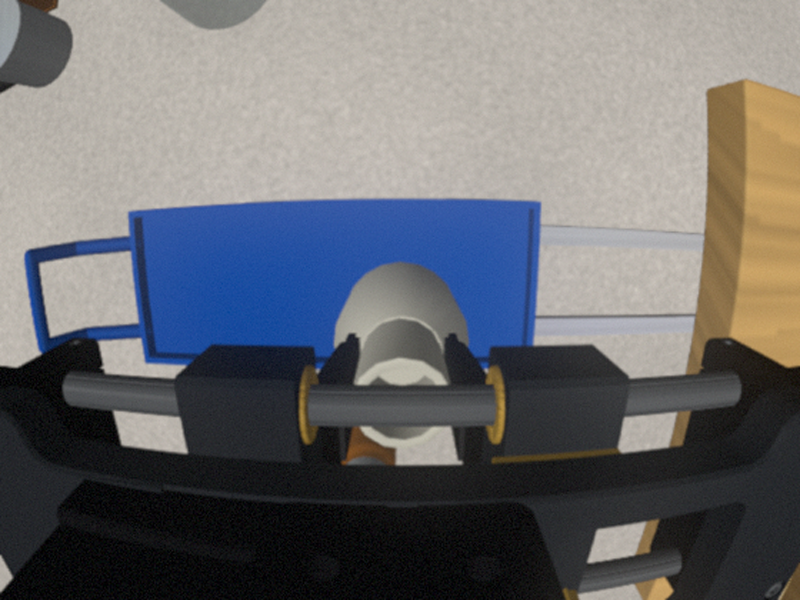

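The cruet hangs upright between the pads. The tray rim corners are at (541,202) and (130,211).

```bash
python3 - <<'E'
from h import *
c,st=load("w3");s=1/1.428571
for n,p,z in (("BF",(541,202),29),("FF",(130,211),29),("FN",(148,362),29)): print(n,watz(c,st,p,z,s).round(1)[:2])
E
```

```text
BF [ 561.9 -352.2]
FF [588.4 -56.7]
FN [470.2 -47.1]
```

Call:
carry_out([
  [0,0,25,0,1],
  [0,0,25,0,1],
  [0,0,15,0,1],
  [0,0,10,0,1],
  [0,0,5,0,1],
  [0,0,2,0,1],
  [0,0,0,0,1],
  [0,0,0,0,1],
  [0,0,0,0,1],
])

```text
t: 13.15
eef_pos: [511.2, -253.2, 95.2]
tcp_rot: [3.141, -0.001, -0.091]
ft_force: [0.1, 0.1, -2.5]
opening: 0.339
grip_force: 30.0
```

Call:
carry_out([
  [0,0,1,0,1],
  [0,0,1,0,1],
  [0,0,0,0,1],
  [0,0,0,0,1],
])

```text
t: 13.55
eef_pos: [511.2, -253.2, 93.0]
tcp_rot: [3.141, -0.001, -0.091]
ft_force: [-0.7, 0.9, 4.5]
opening: 0.344
grip_force: 30.0
```

Call:
carry_out([
  [0,0,0,0,0.3],
  [0,0,0,0,0.3],
  [0,0,0,0,0.3],
  [0,0,0,0,0.3],
  [0,0,-10,0,0.3],
  [0,0,-25,0,0.3],
  [0,0,-35,0,0],
  [0,0,-40,0,0],
  [0,0,-40,0,0],
])

```text
t: 14.45
eef_pos: [510.7, -252.9, 244.9]
tcp_rot: [3.141, -0.0, -0.091]
ft_force: [0.1, 0.0, 0.3]
opening: 0.896
grip_force: 0.0
```

Call:
carry_out([
  [3,-20,0,0,0],
  [4,-40,0,0,0],
  [4,-40,0,0,0],
  [4,-40,0,0,0],
  [4,-40,0,0,0],
  [4,-40,0,0,0],
  [4,-40,0,0,0],
  [4,-40,0,0,0],
  [4,-40,0,0,0],
  [4,-40,0,0,0],
  [1,-40,0,0,0],
  [0,-8,0,0,0],
])

```text
t: 15.65
eef_pos: [589.6, 172.9, 243.1]
tcp_rot: [-3.141, -0.0, -0.088]
ft_force: [-0.1, -0.4, -0.6]
opening: 0.998
grip_force: 0.0
```

Call:
carry_out([
  [0,0,0,0,0],
  [0,0,0,0,0],
  [0,0,0,0,0],
])

```text
t: 15.95
eef_pos: [589.7, 168.1, 242.9]
tcp_rot: [3.141, -0.0, -0.092]
ft_force: [-0.3, -0.6, 0.2]
opening: 1.001
grip_force: 0.0
```

```bash
python3 - <<'E'
from h import *
wshot("w4")
E
```

```text
pos [589.7 168.1 242.9] rot [ 3.1413e+00 -1.0000e-04 -9.2200e-02] f [-0.3 -0.6  0.2] open 1.001 t 15.95
```

View pics/w4.png

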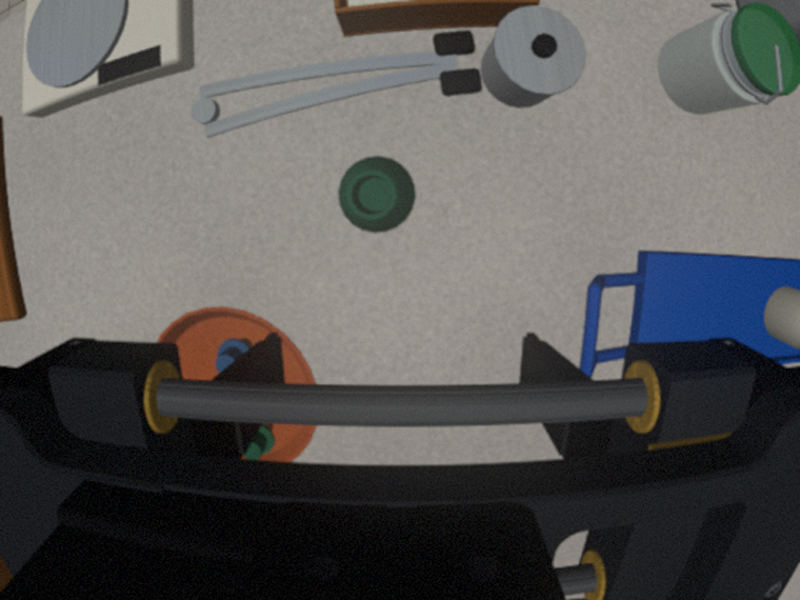

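The green cruet's rim centre is at (375,194), and the tongs and cup stand about 80 mm beyond it.

```bash
python3 - <<'E'
from h import *
c,st=load("w4");s=1/1.428571
g=watz(c,st,(375,194),107,s);print(g, totool(st,np.array([g[0],g[1],77])-st["eef_pos"]).round(1))
for p,z in (((545,45),88),((376,193),25),((461,81),5)):print(watz(c,st,p,z,s).round())
E
```

```text
[654.40511675 178.54401772 107.        ] [ 63.5 -16.4 165.9]
[754.  51.  88.]
[655. 182.  25.]
[747. 102.   5.]
```

Call:
carry_out([
  [22,-6,0,0,0],
  [22,-6,0,0,0.2],
  [20,-5,10,0,0.3],
  [0,0,35,0,0.3],
  [0,0,35,0,0.3],
  [0,0,35,0,0.3],
  [0,0,30,0,0.3],
  [0,0,15,0,0.3],
  [0,0,6,0,0.3],
  [0,0,0,0,0.3],
  [0,0,0,0,1],
  [0,0,0,0,1],
])

```text
t: 17.2
eef_pos: [655.6, 180.7, 78.1]
tcp_rot: [-3.141, -0.002, -0.091]
ft_force: [-0.3, -0.1, 0.2]
opening: 0.584
grip_force: 0.0
```

Call:
carry_out([
  [0,0,0,0,1],
  [0,0,0,0,1],
  [0,0,0,0,1],
  [0,0,0,0,1],
  [0,0,0,0,1],
  [0,0,0,0,1],
])

```text
t: 17.8
eef_pos: [655.1, 180.7, 76.9]
tcp_rot: [-3.142, -0.0, -0.091]
ft_force: [-0.9, 1.0, 3.0]
opening: 0.335
grip_force: 30.0
```

Call:
carry_out([
  [0,0,-15,0,1],
  [0,0,-25,0,1],
  [0,0,-25,0,1],
  [0,0,-25,0,1],
  [0,0,-10,0,1],
  [-4,10,0,0,1],
  [-7,20,0,0,1],
  [-9,28,0,0,1],
  [-9,28,0,0,1],
  [-9,28,0,0,1],
  [-9,28,0,0,1],
  [-9,28,0,0,1],
])

```text
t: 19.0
eef_pos: [582.1, 14.9, 175.2]
tcp_rot: [3.141, 0.003, -0.091]
ft_force: [0.2, -0.7, -2.9]
opening: 0.337
grip_force: 30.0
```

Call:
carry_out([
  [-9,28,0,0,1],
  [-9,28,0,0,1],
  [-9,28,0,0,1],
  [-9,28,0,0,1],
  [-7,24,0,0,1],
  [-3,15,0,0,1],
  [-2,6,0,0,1],
  [0,0,0,0,1],
  [0,0,0,0,1],
])

```text
t: 19.9
eef_pos: [521.8, -135.0, 176.4]
tcp_rot: [-3.141, 0.0, -0.09]
ft_force: [0.2, -0.2, -2.4]
opening: 0.338
grip_force: 30.0
```

Call:
carry_out([
  [0,0,25,0,1],
  [0,0,25,0,1],
  [0,0,15,0,1],
  [0,0,10,0,1],
  [0,0,5,0,1],
  [0,0,2,0,1],
  [0,0,1,0,1],
  [0,0,1,0,1],
  [0,0,0,0,1],
])

```text
t: 20.8
eef_pos: [521.9, -135.7, 93.0]
tcp_rot: [3.141, -0.001, -0.091]
ft_force: [0.6, 0.8, -3.1]
opening: 0.335
grip_force: 30.0
```

Call:
carry_out([
  [0,0,1,0,1],
  [0,0,0,0,1],
  [0,0,0,0,1],
])

```text
t: 21.1
eef_pos: [522.1, -135.7, 92.7]
tcp_rot: [3.141, -0.002, -0.091]
ft_force: [-2.1, 0.9, 7.5]
opening: 0.334
grip_force: 30.0
```

Call:
carry_out([
  [0,0,0,0,0.3],
  [0,0,0,0,0.3],
  [0,0,0,0,0.3],
  [0,0,0,0,0.3],
  [0,0,-10,0,0.3],
  [0,0,-25,0,0.3],
  [0,0,-35,0,0],
  [0,0,-40,0,0],
  [0,0,-40,0,0],
  [-28,32,-10,0,0],
  [-28,33,-10,0,0],
  [0,0,0,0,0],
])

```text
t: 22.3
eef_pos: [458.0, -197.4, 263.8]
tcp_rot: [3.14, -0.002, -0.094]
ft_force: [0.3, 0.3, 0.2]
opening: 1.0
grip_force: 0.0
```

Call:
carry_out([
  [0,0,0,0,0],
  [0,0,0,0,0],
])

```text
t: 22.5
eef_pos: [460.4, -194.8, 261.7]
tcp_rot: [-3.141, -0.0, -0.091]
ft_force: [-0.3, -0.0, -0.3]
opening: 1.001
grip_force: 0.0
```

```bash
python3 - <<'E'
from h import *
wshot("w5")
E
```

```text
pos [ 460.4 -194.8  261.7] rot [-3.1415e+00 -1.0000e-04 -9.0600e-02] f [-0.3 -0.  -0.3] open 1.001 t 22.5
```

View pics/w5.png

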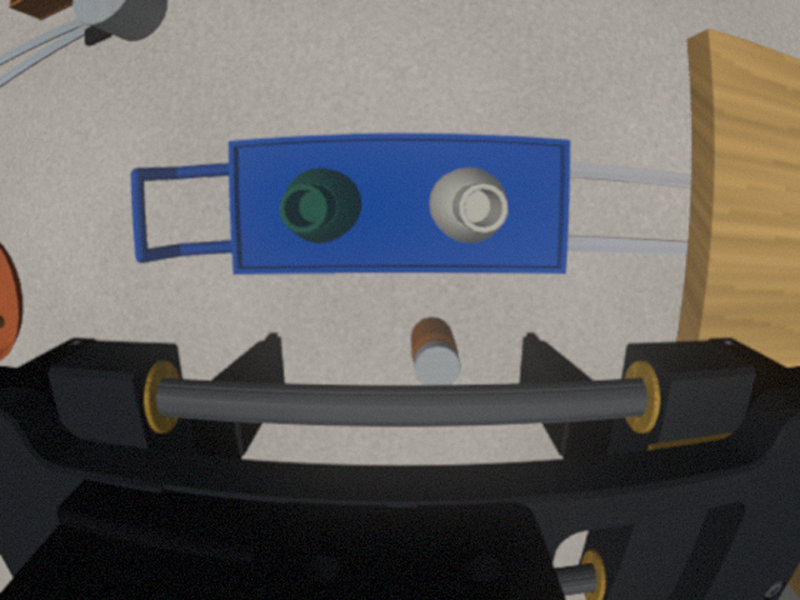

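Both cruets stand on the tray, with rim centres at green (309,208) and white (482,208).

```bash
python3 - <<'E'
from h import *
c,st=load("w5");s=1/1.428571
for n,p,z in (("g",(309,208),123),("w",(482,208),123),("gb",(321,205),38),("wb",(467,205),38),("bar",(140,214),71),("bar",(139,172),71)):print(n,watz(c,st,p,z,s).round(1))
E
```

```text
g [ 520.8 -140.4  123. ]
w [ 510.4 -252.1  123. ]
gb [ 520.8 -133.6   38. ]
wb [ 509.5 -254.2   38. ]
bar [536.   18.9  71. ]
bar [571.4  15.   71. ]
```

Call:
carry_out([
  [-7,-30,0,0,0],
  [-7,-45,0,0,0],
  [-7,-45,0,0,0],
  [-7,-45,0,0,0],
  [-7,-45,0,0,0],
  [-7,-45,0,0,0],
  [-7,-45,0,0,0],
  [-7,-45,0,0,0],
  [-8,-45,0,0,0],
  [-8,-45,0,0,0],
  [-8,-45,0,0,0],
  [-9,-39,0,0,0],
])

```text
t: 23.75
eef_pos: [417.5, 332.9, 261.1]
tcp_rot: [3.141, 0.001, -0.089]
ft_force: [0.5, -0.6, -0.6]
opening: 1.001
grip_force: 0.0
```

Call:
carry_out([
  [0,0,10,0,0],
  [0,0,10,0,0],
  [0,0,0,0,0],
  [0,0,0,0,0],
])

```text
t: 24.15
eef_pos: [418.6, 328.9, 241.3]
tcp_rot: [3.141, 0.001, -0.092]
ft_force: [-0.1, -1.1, 0.1]
opening: 1.005
grip_force: 0.0
```

```bash
python3 - <<'E'
from h import *
wshot("w6")
E
```

```text
pos [418.6 328.9 241.3] rot [ 3.1409e+00  7.0000e-04 -9.1800e-02] f [-0.1 -1.1  0.1] open 1.005 t 24.15
```

View pics/w6.png

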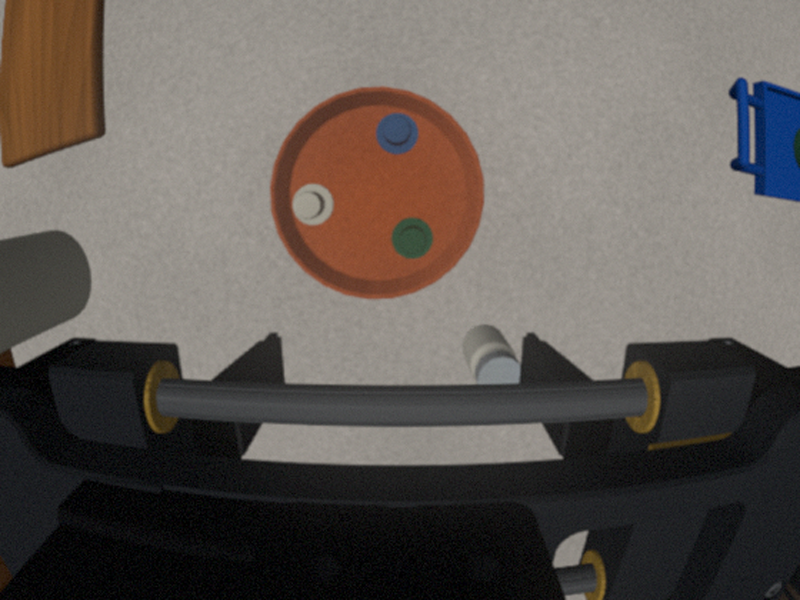

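The stoppers are at white (307,205; flange 313,204), green (413,237) and blue (397,132). The salt is clear of the work.

```bash
python3 - <<'E'
from h import *
c,st=load("w6");s=1/1.428571
for n,p,z in (("wk",(307,205),59),("wf",(313,204),36),("gk",(413,236),59),("gf",(412,238),36)):
    g=watz(c,st,p,z,s);print(n,g.round(1),totool(st,np.array([g[0],g[1],48])-st["eef_pos"]).round(1))
E
```

```text
wk [480.7 393.2  59. ] [ 56.  -69.8 193.2]
wf [480.7 392.9  36. ] [ 56.  -69.6 193.2]
gk [449.5 316.9  59. ] [ 32.    9.  193.3]
gf [445.7 317.4  36. ] [ 28.2   8.8 193.3]
```

Call:
carry_out([
  [15,5,20,0,0.3],
  [15,4,40,0,0.4],
  [0,0,40,0,0.45],
  [0,0,40,0,0.45],
  [0,0,30,0,0.45],
  [0,0,15,0,0.45],
  [0,0,8,0,0.45],
  [0,0,0,0,0.45],
  [0,0,0,0,1],
  [0,0,0,0,1],
  [0,0,0,0,1],
  [0,0,0,0,1],
])

```text
t: 25.4
eef_pos: [447.8, 318.1, 49.2]
tcp_rot: [-3.141, -0.001, -0.091]
ft_force: [-0.9, -0.6, 0.6]
opening: 0.273
grip_force: 0.0
```

Call:
carry_out([
  [0,0,0,0,1],
  [0,0,0,0,1],
  [0,0,0,0,1],
  [0,0,0,0,1],
  [0,0,0,0,1],
  [0,0,0,0,1],
])

```text
t: 26.0
eef_pos: [447.7, 318.1, 48.9]
tcp_rot: [-3.141, -0.0, -0.091]
ft_force: [-1.3, -0.7, 5.4]
opening: 0.211
grip_force: 30.0
```

Call:
carry_out([
  [0,0,-15,0,1],
  [0,0,-35,0,1],
  [0,0,-40,0,1],
  [0,0,-40,0,1],
  [0,0,-30,0,1],
  [4,15,0,0,1],
  [9,35,0,0,1],
  [10,40,0,0,1],
  [10,40,0,0,1],
  [10,40,0,0,1],
  [10,40,0,0,1],
  [10,40,0,0,1],
])

```text
t: 27.2
eef_pos: [487.1, 61.3, 207.8]
tcp_rot: [3.141, 0.001, -0.091]
ft_force: [1.0, -0.0, -0.7]
opening: 0.214
grip_force: 30.0
```

Call:
carry_out([
  [10,40,0,0,1],
  [10,40,0,0,1],
  [10,40,0,0,1],
  [10,35,0,0,1],
  [8,25,0,0,1],
  [4,15,0,0,1],
  [0,0,0,0,1],
  [0,0,0,0,1],
  [0,0,0,0,1],
])

```text
t: 28.1
eef_pos: [521.4, -134.5, 208.5]
tcp_rot: [-3.141, 0.001, -0.09]
ft_force: [0.3, -0.4, -0.4]
opening: 0.216
grip_force: 30.0
```

```bash
python3 - <<'E'
from h import *
c,st=wshot("w7")
im=c["color"][100:320,170:390,::-1]
cv2.imwrite("pics/w7c.png",cv2.resize(im,(600,600),interpolation=cv2.INTER_CUBIC))
E
```

```text
pos [ 521.4 -134.5  208.5] rot [-3.1414e+00  5.0000e-04 -8.9700e-02] f [ 0.3 -0.4 -0.4] open 0.216 t 28.1
```

View pics/w7c.png

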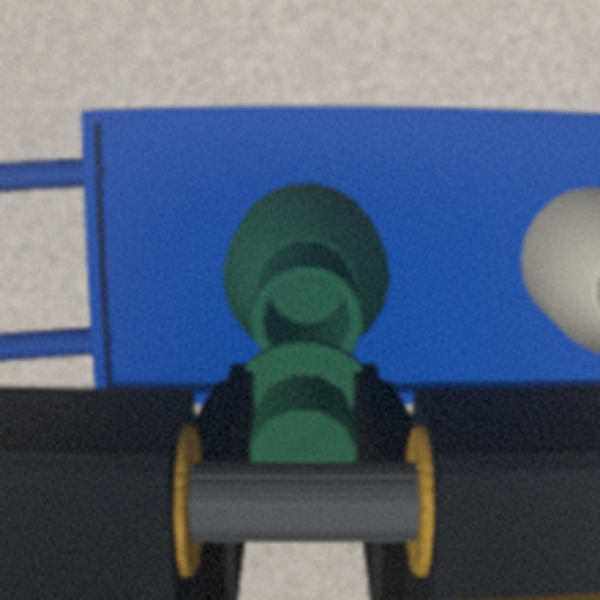

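Everything is in line across the image. The rim top edge is at (305,266) and the flange's far edge is at (303,342) in the crop. I'll compare these with projected values.

```bash
python3 - <<'E'
from h import *
c,st=load("w7");k=600/220
R=Ro.from_euler("xyz",st["tcp_rot"]).as_matrix()
f=lambda X:((wproj(c,st,X)-[170,100])*k).round(1)
for cx in(519,522,525):
  C=np.array([cx,-135.7,123]); print(cx,"rim far",f(C+R@[16.5,0,0]),"rim L/R",f(C+R@[0,16.5,0]),f(C-R@[0,16.5,0]))
for dx in(-3,0,3): print(dx,"flange far",f(st["eef_pos"]+R@[dx+16.5,0,12]),"knob far",f(st["eef_pos"]+R@[dx+10.5,0,-10]))
print(f([520.8,-136,38]))
E
```

```text
519 rim far [306.6 273.3] rim L/R [363.7 329.3] [249.3 329.4]
522 rim far [305.7 262.9] rim L/R [363.  319.3] [248.2 319.3]
525 rim far [304.7 252.5] rim L/R [362.2 309.2] [247.2 309.3]
-3 flange far [301. 350.] knob far [300.9 416.2]
0 flange far [301.  335.9] knob far [300.8 400.8]
3 flange far [301.  321.5] knob far [300.8 385.1]
[305.9 265.6]
```

Call:
carry_out([
  [1,1,10,0,1],
  [0,0,20,0,1],
  [0,0,10,0,1],
  [0,0,5,0,1],
  [0,0,5,0,1],
  [0,0,5,0,1],
  [0,0,5,0,1],
  [0,0,3,0,1],
  [0,0,0,0,1],
])

```text
t: 29.05
eef_pos: [522.6, -136.7, 145.3]
tcp_rot: [-3.142, 0.0, -0.091]
ft_force: [-0.2, 0.8, -0.3]
opening: 0.21
grip_force: 30.0
```

Call:
carry_out([
  [0,0,2,0,1],
  [0,0,2,0,1],
  [0,0,1,0,1],
  [0,0,1,0,1],
  [0,0,0,0,1],
  [0,0,0,0,1],
])

```text
t: 29.65
eef_pos: [522.7, -136.7, 139.6]
tcp_rot: [3.141, -0.0, -0.091]
ft_force: [0.8, 0.2, -0.1]
opening: 0.213
grip_force: 30.0
```

Call:
carry_out([
  [0,0,1,0,1],
  [0,0,1,0,1],
  [0,0,1,0,1],
  [0,0,0,0,1],
  [0,0,0,0,1],
])

```text
t: 30.15
eef_pos: [523.0, -136.8, 137.9]
tcp_rot: [3.141, -0.002, -0.091]
ft_force: [-2.7, 2.0, 14.2]
opening: 0.211
grip_force: 30.0
```

Call:
carry_out([
  [0,0,1,0,1],
  [0,0,0,0,1],
  [0,0,-2,0,1],
  [0,0,0,0,0.6],
  [0,0,0,0,0.6],
  [0,0,0,0,0.6],
  [0,0,-5,0,0.6],
  [0,0,-20,0,0.6],
  [0,0,-35,0,0.6],
  [0,0,-40,0,0.6],
  [0,0,0,0,0.6],
])

```text
t: 31.25
eef_pos: [524.3, -137.2, 242.5]
tcp_rot: [3.139, -0.008, -0.091]
ft_force: [-0.3, -0.6, -0.2]
opening: 0.396
grip_force: 0.0
```

Call:
carry_out([
  [-7,-30,0,0,0.5],
  [-8,-45,0,0,0.5],
  [-8,-45,0,0,0.5],
  [-8,-45,0,0,0.5],
  [-8,-45,0,0,0.5],
  [-8,-45,0,0,0.5],
  [-8,-45,0,0,0.5],
  [-8,-45,0,0,0.5],
  [-8,-45,0,0,0.5],
  [-7,-45,0,0,0.5],
  [-7,-45,0,0,0.5],
  [-6,-35,0,0,0.5],
])

```text
t: 32.45
eef_pos: [478.0, 386.8, 236.9]
tcp_rot: [3.141, 0.001, -0.09]
ft_force: [0.2, 0.0, 1.0]
opening: 0.499
grip_force: 0.0
```

Call:
carry_out([
  [0,-9,0,0,0.45],
  [0,0,0,0,0.45],
  [0,0,0,0,0.45],
  [0,0,0,0,0.45],
])

```text
t: 32.85
eef_pos: [479.8, 392.1, 237.6]
tcp_rot: [3.141, 0.0, -0.092]
ft_force: [-0.4, -0.3, 0.4]
opening: 0.553
grip_force: 0.0
```

```bash
python3 - <<'E'
from h import *
c,st=wshot("w8")
print(totool(st,np.array([480.7,393.1,48])-st["eef_pos"]).round(1))
c=env.read_camera("scene")
cv2.imwrite("pics/s8.png",cv2.resize(c["color"][130:330,80:480,::-1],(800,400),interpolation=cv2.INTER_CUBIC))
E
```

```text
pos [479.8 392.1 237.6] rot [ 3.1412e+00  1.0000e-04 -9.2200e-02] f [-0.4 -0.3  0.4] open 0.553 t 32.85
[  0.8  -1.2 189.6]
```

View pics/s8.png

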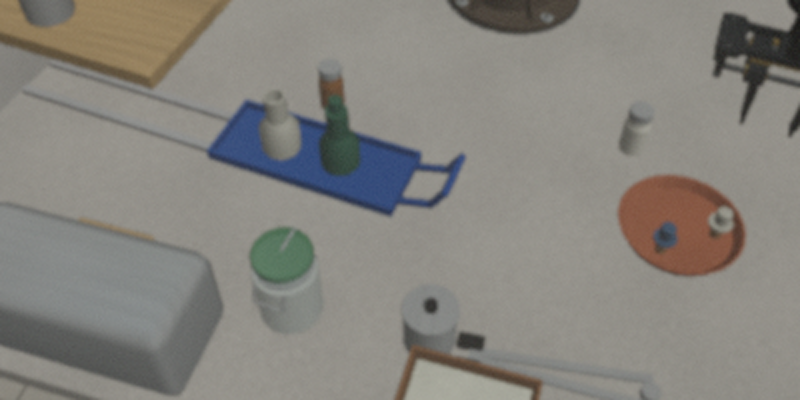

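Call:
carry_out([
  [1,-1,30,0,0.45],
  [0,0,40,0,0.45],
  [0,0,40,0,0.45],
  [0,0,40,0,0.45],
  [0,0,25,0,0.45],
  [0,0,10,0,0.45],
  [0,0,4,0,0.45],
  [0,0,0,0,0.45],
  [0,0,0,0,1],
  [0,0,0,0,1],
  [0,0,0,0,1],
  [0,0,0,0,1],
])

```text
t: 34.15
eef_pos: [480.8, 394.5, 49.1]
tcp_rot: [-3.141, -0.001, -0.091]
ft_force: [-0.8, -0.5, -0.7]
opening: 0.271
grip_force: 0.0
```

Call:
carry_out([
  [0,0,0,0,1],
  [0,0,0,0,1],
  [0,0,0,0,1],
  [0,0,0,0,1],
  [0,0,0,0,1],
  [0,0,0,0,1],
])

```text
t: 34.75
eef_pos: [480.8, 394.4, 48.8]
tcp_rot: [-3.141, -0.0, -0.091]
ft_force: [-0.8, -1.2, 5.1]
opening: 0.216
grip_force: 30.0
```

Call:
carry_out([
  [0,0,-15,0,1],
  [0,0,-35,0,1],
  [0,0,-40,0,1],
  [0,0,-40,0,1],
  [0,0,-35,0,1],
  [3,15,0,0,1],
  [5,35,0,0,1],
  [6,42,0,0,1],
  [6,42,0,0,1],
  [6,42,0,0,1],
  [6,42,0,0,1],
  [6,42,0,0,1],
])

```text
t: 35.95
eef_pos: [494.2, 130.0, 213.6]
tcp_rot: [3.141, 0.0, -0.091]
ft_force: [0.0, 0.5, -0.6]
opening: 0.212
grip_force: 30.0
```

Call:
carry_out([
  [6,42,0,0,1],
  [6,42,0,0,1],
  [6,42,0,0,1],
  [6,42,0,0,1],
  [6,42,0,0,1],
  [6,42,0,0,1],
  [6,42,0,0,1],
  [6,42,0,0,1],
  [3,30,0,0,1],
  [0,16,0,0,1],
  [0,0,0,0,1],
  [0,0,0,0,1],
])

```text
t: 37.15
eef_pos: [510.7, -252.3, 213.5]
tcp_rot: [-3.141, 0.001, -0.091]
ft_force: [0.0, 0.9, 0.6]
opening: 0.211
grip_force: 30.0
```

```bash
python3 - <<'E'
from h import *
c,st=wshot("w9")
im=c["color"][100:320,170:390,::-1]
cv2.imwrite("pics/w9c.png",cv2.resize(im,(600,600),interpolation=cv2.INTER_CUBIC))
k=600/220
R=Ro.from_euler("xyz",st["tcp_rot"]).as_matrix()
f=lambda X:((wproj(c,st,X)-[170,100])*k).round(1)
for cx in(508,511,514):
  C=np.array([cx,-253.2,123]); print(cx,"rim far",f(C+R@[16.5,0,0]),"rim L/R",f(C+R@[0,16.5,0]),f(C-R@[0,16.5,0]))
for dx in(-3,0,3): print(dx,"flange far",f(st["eef_pos"]+R@[dx+16.5,0,12]),"knob far",f(st["eef_pos"]+R@[dx+10.5,0,-10]))
E
```

```text
pos [ 510.7 -252.3  213.5] rot [-3.1411e+00  7.0000e-04 -9.1100e-02] f [0.  0.9 0.6] open 0.211 t 37.15
508 rim far [305.5 270.5] rim L/R [361.6 325.5] [249.3 325.6]
511 rim far [304.6 260.3] rim L/R [360.8 315.7] [248.3 315.7]
514 rim far [303.6 250.2] rim L/R [360.  305.8] [247.2 305.8]
-3 flange far [301. 350.] knob far [300.9 416.2]
0 flange far [301.  335.9] knob far [300.8 400.8]
3 flange far [301.  321.5] knob far [300.8 385.1]
```

View pics/w9c.png

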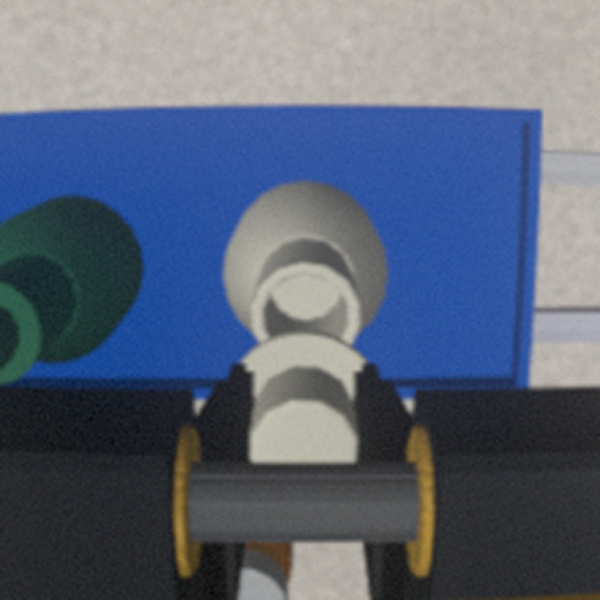

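White is aligned: the rim's far edge is at (305,263) and the flange's at (305,333), which is within 1 mm. I'll insert it.

Call:
carry_out([
  [-0.5,1,15,0,1],
  [0,0,20,0,1],
  [0,0,10,0,1],
  [0,0,5,0,1],
  [0,0,5,0,1],
  [0,0,5,0,1],
  [0,0,5,0,1],
  [0,0,3,0,1],
  [0,0,2,0,1],
  [0,0,2,0,1],
  [0,0,1,0,1],
  [0,0,0,0,1],
])

```text
t: 38.4
eef_pos: [510.5, -254.1, 140.6]
tcp_rot: [3.142, 0.0, -0.091]
ft_force: [0.1, -0.2, -0.0]
opening: 0.212
grip_force: 30.0
```

Call:
carry_out([
  [0,0,1,0,1],
  [0,0,1,0,1],
  [0,0,1,0,1],
  [0,0,0,0,1],
  [0,0,0,0,1],
])

```text
t: 38.9
eef_pos: [510.5, -254.1, 137.9]
tcp_rot: [3.141, -0.0, -0.091]
ft_force: [-0.7, -0.1, 4.0]
opening: 0.212
grip_force: 30.0
```

Call:
carry_out([
  [0,0,1,0,1],
  [0,0,1,0,1],
  [0,0,0,0,1],
  [0,0,-2,0,1],
  [0,0,0,0,0.6],
  [0,0,0,0,0.6],
  [0,0,0,0,0.6],
  [0,0,-5,0,0.6],
  [0,0,-20,0,0.6],
  [0,0,-35,0,0.6],
  [0,0,-40,0,0.6],
  [0,0,0,0,0.6],
])

```text
t: 40.1
eef_pos: [512.0, -254.9, 242.7]
tcp_rot: [3.138, -0.007, -0.091]
ft_force: [0.8, -0.7, 0.4]
opening: 0.399
grip_force: 0.0
```

Call:
carry_out([
  [0,-15,0,0,0.6],
  [0,-25,0,0,0.6],
  [0,-30,0,0,0.6],
  [0,-30,0,0,0.6],
  [0,-30,0,0,0.6],
  [0,-30,0,0,0.6],
  [0,-30,0,0,0.6],
  [0,-30,0,0,0.6],
  [0,-30,0,0,0.6],
  [0,-30,0,0,0.6],
  [0,-30,0,0,0.8],
  [0,-21,0,0,1],
])

```text
t: 41.3
eef_pos: [539.4, 78.1, 236.1]
tcp_rot: [3.141, 0.003, -0.09]
ft_force: [0.6, -0.4, -0.5]
opening: 0.284
grip_force: 0.0
```

```bash
python3 - <<'E'
from h import *
c,st=wshot("w10");print(st["joints"].round(2))
a=env.read_camera("scene")["color"][160:240,150:330,::-1];b=env.read_camera("side")["color"][60:240,230:400,::-1]
cv2.imwrite("pics/chk.png",np.vstack([cv2.resize(a,(675,300),interpolation=cv2.INTER_CUBIC),cv2.copyMakeBorder(cv2.resize(b,(283,300),interpolation=cv2.INTER_CUBIC),0,0,0,392,cv2.BORDER_CONSTANT)]))
E
```

```text
pos [539.4  78.1 236.1] rot [ 3.1415e+00  2.7000e-03 -8.9700e-02] f [ 0.6 -0.4 -0.5] open 0.284 t 41.3
[0.02 0.36 1.74 0.   1.04 1.68]
```

View pics/chk.png

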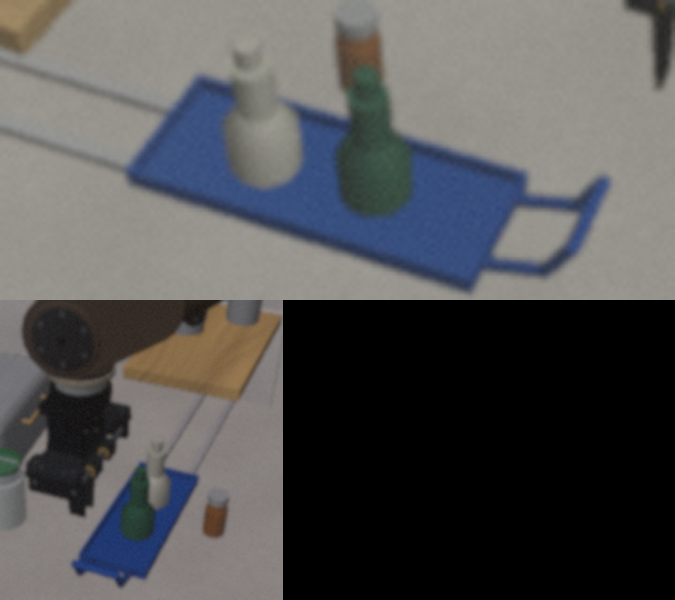

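Both cruets stand on the tray with their stoppers seated. I'll turn the gripper a quarter turn and push the handle from outside with closed fingers, which keeps the gripper's body clear of the shelf.

Call:
carry_out([
  [0,0,0,-8,1],
  [0,0,0,-8,1],
  [0,0,0,-8,1],
  [0,0,0,-8,1],
  [0,0,0,-8,1],
  [0,0,0,-8,1],
  [0,0,0,-8,1],
  [0,0,0,-8,1],
  [0,0,0,-8,1],
  [0,0,0,-8,1],
  [0,0,0,-8,1],
  [0,0,0,-2,1],
])

```text
t: 42.65
eef_pos: [539.9, 74.9, 236.8]
tcp_rot: [-3.14, 0.0, 1.484]
ft_force: [0.9, 0.1, -0.4]
opening: 0.007
grip_force: 0.0
```

Call:
carry_out([
  [0,0,20,0,1],
  [0,0,35,0,1],
  [0,0,40,0,1],
  [0,0,40,0,1],
  [0,0,30,0,1],
  [0,0,9,0,1],
  [0,0,0,0,1],
  [0,0,0,0,1],
])

```text
t: 43.45
eef_pos: [540.9, 75.4, 64.6]
tcp_rot: [3.141, -0.0, 1.48]
ft_force: [0.6, 0.5, 0.3]
opening: 0.003
grip_force: 0.0
```

Call:
carry_out([
  [-10,0,0,0,1],
  [-10,0,0,0,1],
  [-7,0,0,0,1],
  [-3,0,0,0,1],
  [-3,0,0,0,1],
  [-3,0,0,0,1],
  [-4,0,0,0,1],
  [-5,0,0,0,1],
  [-6,0,0,0,1],
  [-8,0,0,0,1],
  [-10,0,0,0,1],
  [-10,0,0,0,1],
])

```text
t: 44.65
eef_pos: [533.3, -4.0, 63.6]
tcp_rot: [3.141, 0.0, 1.48]
ft_force: [2.3, 2.5, 0.5]
opening: 0.0
grip_force: 1.5
```

Call:
carry_out([
  [-10,0,0,0,1],
  [-10,0,0,0,1],
  [-10,0,0,0,1],
  [-10,0,0,0,1],
  [-10,0,0,0,1],
  [-10,0,0,0,1],
  [-10,0,0,0,1],
  [-10,0,0,0,1],
  [-10,0,0,0,1],
  [-10,0,0,0,1],
  [-10,0,0,0,1],
  [-10,0,0,0,1],
])

```text
t: 45.85
eef_pos: [522.3, -123.4, 63.6]
tcp_rot: [-3.142, 0.0, 1.48]
ft_force: [3.1, 2.6, 0.5]
opening: 0.006
grip_force: 1.6
```

Call:
carry_out([
  [-10,0,0,0,1],
  [-10,0,0,0,1],
  [-10,0,0,0,1],
  [-10,0,0,0,1],
  [-10,0,0,0,1],
  [-10,0,0,0,1],
  [-10,0,0,0,1],
  [-10,0,0,0,1],
  [-10,0,0,0,1],
  [-10,0,0,0,1],
  [-10,0,0,0,1],
  [-7,0,0,0,1],
])

```text
t: 47.05
eef_pos: [511.6, -240.0, 63.6]
tcp_rot: [-3.141, 0.0, 1.48]
ft_force: [3.2, 2.4, -0.1]
opening: 0.004
grip_force: 1.4
```

Call:
carry_out([
  [-5,0,0,0,1],
  [-4,0,0,0,1],
  [-3,0,0,0,1],
  [-2,0,0,0,1],
  [-2,0,0,0,1],
  [-2,0,0,0,1],
  [-2,0,0,0,1],
  [-1,0,0,0,1],
  [0,0,0,0,1],
])

```text
t: 47.95
eef_pos: [509.9, -260.2, 63.6]
tcp_rot: [-3.142, 0.0, 1.48]
ft_force: [0.5, 0.5, -0.5]
opening: 0.005
grip_force: 0.4
```

Call:
carry_out([
  [-2,0,0,0,1],
  [-2,0,0,0,1],
  [-2,0,0,0,1],
  [-2,0,0,0,1],
  [-1,0,0,0,1],
  [-1,0,0,0,1],
  [0,0,0,0,1],
])

```text
t: 48.65
eef_pos: [509.1, -266.5, 63.6]
tcp_rot: [-3.14, -0.005, 1.48]
ft_force: [8.5, 28.0, 6.3]
opening: 0.004
grip_force: 14.1
```

Call:
carry_out([
  [-1,0,0,0,1],
  [0,0,0,0,1],
  [0,0,0,0,1],
])

```text
t: 48.95
eef_pos: [509.1, -266.6, 63.6]
tcp_rot: [-3.14, -0.006, 1.48]
ft_force: [9.8, 33.5, 7.7]
opening: 0.01
grip_force: 17.1
```

Call:
carry_out([
  [3,0,0,0,1],
  [5,0,0,0,1],
  [15,0,0,0,1],
  [25,0,0,0,1],
  [30,0,0,0,1],
  [30,0,-20,0,1],
  [0,0,-40,0,1],
  [0,0,-40,0,1],
  [0,0,-40,0,1],
  [0,0,0,0,1],
])

```text
t: 49.95
eef_pos: [520.3, -163.7, 208.5]
tcp_rot: [3.134, 0.003, 1.48]
ft_force: [0.4, -0.1, -0.2]
opening: 0.005
grip_force: 0.0
```

```bash
python3 - <<'E'
from h import *
a=env.read_camera("scene")["color"][90:240,40:320,::-1];b=env.read_camera("side")["color"][30:240,230:430,::-1]
cv2.imwrite("pics/chk2.png",np.vstack([cv2.resize(a,(560,300),interpolation=cv2.INTER_CUBIC),cv2.copyMakeBorder(cv2.resize(b,(286,300),interpolation=cv2.INTER_CUBIC),0,0,0,274,cv2.BORDER_CONSTANT)]))
E
```

```text
(no output)
```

View pics/chk2.png

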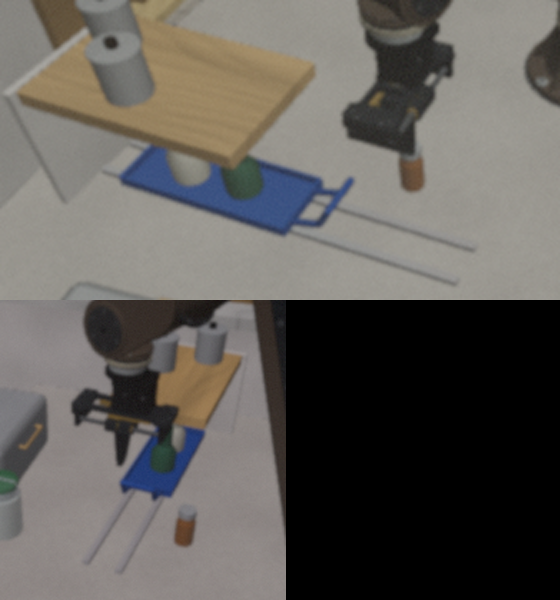

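The tray is home against its stop, and both cruets stand under the shelf, white at (188,168) and green at (242,178). Nothing is touching the robot, so I'm handing in.

```bash
python3 -c "
from cell import env
print(env.job_done())"
```

```text
the job is handed in; nothing more can be done
None
```

The job is handed in: the tray is back against its home stop with the white and green cruets standing on it, each with its own stopper pressed in (there was no blue cruet); the verdict came back as None, so I don't know how it was judged.

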